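# Stamp the released beer carton

## Robot

A 7-joint arm with a two-finger parallel gripper is mounted at the origin on the work surface. World frame = base frame: x ahead of the robot, y to its left, z up, the work surface at z = 0. Lengths are in mm, angles in rad, forces in N, time in s.
With the tool pointing down it reaches from about 400 to 875 mm from the base axis. Payload 4.4 kg.
Tool frame: the origin (TCP) lies between the finger pads; the fingertips stand 17 mm ahead of it and the grasp point (between the pads) lies 2 mm behind it; z points along the fingers, y is the line along which they close (so a half turn about z gives the same grasp; the last joint's range is limited). The gripper opens to 85 mm and grips with 20 to 120 N. Pads are 22 mm wide; open, the fingers measure 114 mm over their backs; the gripper's body (76 mm by 85 mm) begins 54 mm behind the grasp point. The pads swing forward as they close: fully open they stand 13 mm farther back than shut.
Start: joints at [-1.324, 0.628, 0.038, 1.517, -0.027, 0.996, -0.02], TCP at [199.997, 618.481, 248.313] pointing down, gripper open.
Joint ranges: [-3.06, 3.06], [-0.37, 2.12], [-1.25, 1.32], [0.18, 2.47], [-1.1, 4.24], [0.23, 1.98], [-2.94, 2.94]. Speed limits (rad/s): [2.57, 2.57, 3.14, 3.14, 3.14, 3.14, 3.14].

## Interface

Orientations are given as [roll, pitch, yaw] about the fixed x, y, z axes, in that order (R = Rz(yaw) Ry(pitch) Rx(roll)).
In Python, from cell import sensors, get_image, ctrl gives the robot as it stands.
- The arm moves only by the tool send_rows, never from a script. Its argument "series" is a list of rows, each a list of 3 entries, a list of its own where there are three numbers: the finger opening in mm, from 0 to 85.4, then the shift along the world's x, y, z in units of 60 mm (1.0 is 60 mm), then the turn, a rotation vector about the world's x, y, z in units of 5 degrees (1.0 is 5 degrees). A call has 1 to 8 rows; each row shifts and turns the commanded pose from where the row before left it; what a row does not reach is not made up. A row lasts 1/8 s, in which the tool goes at most 62.5 mm and 10.7 degrees, less where a joint would pass 70% of its speed; a pose out of reach is approached as far as the arm can. A call is refused whole if a number of a shift passes 1 or a number of a turn 1, either way. A call with a gripper value outside its range is refused whole. The fingers move at their own pace and stop on an object; the grip force is fixed at half the most. Time passes only in rows, so rows that do not move let the fingers close. It gives the time, the measured TCP pose, the force, the opening and the grip force at its end, in the units of the state.
- sensors.read_state(): the state, without advancing time (a new reading comes with each control period).
- get_image(name): name is "side" or "top" or "wrist"; returns a dict with "img" (420x560x3 uint8, red, green, blue), "depth" (420x560 float32, mm along the optical axis (not along the pixel's ray), 0 where there is no reading), "vfov" (degrees; the focal length in pixels is half the picture's height over the tangent of half this angle, whatever the lens; pixels are square), "cx", "cy" (the principal point, pixels), "k1" (the pictures are not rectified: a ray, as slopes to the right and down, at radius r is drawn at 1 + k1 r^2 times it, then the intrinsics apply), "world_to_cam" (4x4, takes a point from world to camera coordinates). Camera axes: x right, y down, z forward; pixel columns grow to the right and rows downward; lengths in mm; the calibration is good to about 2 mm. A picture is of the moment at which its call begins.
- ctrl.finish_job(): hands the job in; it is judged then, once.
The state is a dict: "clock": time; "qpos": joint angles; "qd": joint speeds; "tau": joint torques, N m; "eef_pos": TCP position; "tool_rot": TCP orientation; "force": force on the tool from outside, world axes, zero at the start; "torque": the same for the moment, N m; "width": finger opening in mm; "gripper_force": force on a finger pad.
Only numpy, scipy, OpenCV 4.12 (cv2) and the standard library are available. Lean on these libraries where they do the work, as an engineer would, in place of code of your own. Each camera call takes 0.05 s, during which the arm holds its last target. There are 200 camera calls.

## Task

Take the red-headed self-inking stamp from its round blue mat, stand it upright, centred and square, on the blank label of the carton that has the amber bottle standing on it, and press its head fully down to the stop for a moment; it prints wherever its head is pushed down, so do not press it down anywhere else. Then set it gently back, upright, in the middle of its mat with its head sprung up again, and leave the bottles and other things where they stand.

Things in the scene. Friction and masses are not known exactly. Their poses are not given: they have to be found in the camera images.
- stamp: self-inking stamp, loose, about 0.28 kg, 100 mm tall, standing on the mat: black foot 70 (x) x 46 (y) x 12 mm high, grey neck 54 x 26 mm, red spring head 62 (x) x 36 (y) mm, 55 to 100 mm above the underside. It can be gripped across the head's 36 mm and carried by it. Origin: centre of the foot's underside; x along the long side, z up; either way round is the same
- stamp_head (a joint): how far the red head is pushed down towards the foot: 0 = up (sprung), 0.015 m = at the stop. The spring needs about 3 N to start moving and about 12 N at the stop, and pushes the head up again when let go
- stamp_top (a point): centre of the top face of the red head, 100 mm above the stamp's underside when up, 85 mm at the stop; moves with the head
- mat: round blue mat, 140 mm diameter, 6 mm thick, fixed to the table; the stamp's place. Origin: centre of its underside, so the stamp stands 6 mm higher
- carton_a: closed brown cardboard carton lying flat, fixed, 300 (x) x 200 (y) x 90 mm high, its blank white label on top towards the robot and one upright bottle standing on top near the far end. Origin: centre of its underside; x along its length, away from the robot
- carton_b: the same kind of closed brown cardboard carton lying flat, fixed, 300 (x) x 200 (y) x 90 mm high, its blank white label on top towards the robot and one upright bottle standing on top near the far end. Origin: centre of its underside; x along its length, away from the robot
- label_a (a point): centre of the blank white label, on the top face (90 mm above the table) of carton_a, 75 mm from the carton's middle towards the robot. The label is 110 mm (along this point's x) x 90 mm (along y); z up
- label_b (a point): centre of the blank white label, on the top face (90 mm above the table) of carton_b, 75 mm from the carton's middle towards the robot. The label is 110 mm (along this point's x) x 90 mm (along y); z up
- bottle_amber: upright glass beer bottle, amber brown, with a paper label and black cap, 60 mm diameter, 220 mm tall, loose, about 0.5 kg, standing on one of the two cartons (which one varies), about 85 mm from the carton's middle on the side away from the robot. Origin: centre of its underside
- bottle_green: upright glass beer bottle, green, with a paper label and black cap, 60 mm diameter, 220 mm tall, loose, about 0.5 kg, standing on one of the two cartons (which one varies), about 85 mm from the carton's middle on the side away from the robot. Origin: centre of its underside
- tape_roll: roll of brown packing tape lying flat, 110 mm outer and 76 mm inner diameter, 48 mm high, loose, to be left alone. Origin: centre of its underside
- can: closed aluminium can, 66 mm diameter, 115 mm tall, loose, to be left alone. Origin: centre of its underside
There are look-alikes about, which are no part of the job. There is more than one size of the stamp; the job needs the smaller.

How it is judged:
By the outcome, as a careful person would: the job done as asked, in the order asked, and still so for the second after the job is handed in, with the robot touching nothing.
It also fails if it takes over 59 s, if anything falls off the work surface, if the arm or the gripper's body presses on something with over 40 N, if the wrist force passes 120 N, or if a joint passes its speed limit or range.

## Working session

There is one attempt and no reset: what is moved stays moved. The work goes in short steps, Python scripts to look and compute and a tool call to move; the robot and the scene stay as the last step left them, time stands still between calls to the robot, and variables do not carry over. Pictures are saved under pics/ and viewed, at most 10 in all, crops included, and the job is handed in when it is done.

Besides the shell and the picture viewer there is one more tool, called after "Emit:" by a JSON object that holds its "api" and its "payload". send_rows: Moves the arm, as the interface text tells. Its arguments: {"type":"object","properties":{"series":{"type":"array"}},"required":["series"]}

```bash
mkdir -p pics; cat > h.py <<'E'
import numpy as np, cv2
from cell import sensors, get_image, ctrl
def pts(d):
    h,w=d["depth"].shape; f=h/2/np.tan(np.radians(d["vfov"])/2)
    K=np.array([[f,0,d["cx"]],[0,f,d["cy"]],[0,0,1.]])
    u,v=np.meshgrid(np.arange(w,dtype=float),np.arange(h,dtype=float))
    n=cv2.undistortPoints(np.stack([u.ravel(),v.ravel()],1)[:,None],K,np.array([d["k1"],0,0,0,0.]))[:,0]
    n=n.reshape(h,w,2); T=np.linalg.inv(d["world_to_cam"])
    rays=np.dstack([n,np.ones((h,w))])@T[:3,:3].T
    return T[:3,3], rays, T[:3,3]+rays*d["depth"][...,None]
def plane(o,rays,z): return o+rays*((z-o[2])/rays[...,2])[...,None]
def save(d,n): cv2.imwrite(f"pics/{n}.png",cv2.cvtColor(d["img"],cv2.COLOR_RGB2BGR))
E
python3 - <<'E'
from h import *
import pickle
D={k:get_image(k) for k in("top","side","wrist")}
pickle.dump(D,open("d0.pkl","wb"))
for k in D: save(D[k],k+"0"); print(k,D[k]["k1"],D[k]["vfov"])
print(sensors.read_state())
E
```

```text
top -0.03250727805028015 42.888637762165594
side 0.02714644677268271 53.5924030205534
wrist -0.05769894731848699 63.37208761583843
{'clock': 0.15, 'qpos': array([-1.32380107,  0.62913782,  0.03842638,  1.51811006, -0.02697794,
        0.99630412, -0.02000969]), 'qd': array([-0.00035836, -0.00471978, -0.00060321, -0.00368264, -0.00045778,
        0.00044812,  0.00091337]), 'tau': array([ 1.96978457e-03, -5.63792217e+01,  1.22774441e+00, -1.93651628e+01,
        1.11548096e-02,  7.34774920e-03, -2.19448378e-05]), 'eef_pos': array([199.84501532, 618.05647528, 247.60626679]), 'tool_rot': array([-3.14015058e+00,  1.19872573e-05,  2.82881816e+00]), 'force': array([ 0.04257032, -0.16467613, -0.73007543]), 'torque': array([0.04353027, 0.0203788 , 0.02035436]), 'gripper_force': 0.0, 'width': 85.40006293936405}
```

View pics/top0.png

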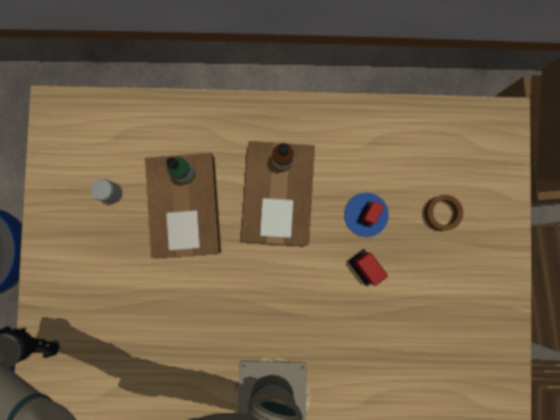

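View pics/side0.png

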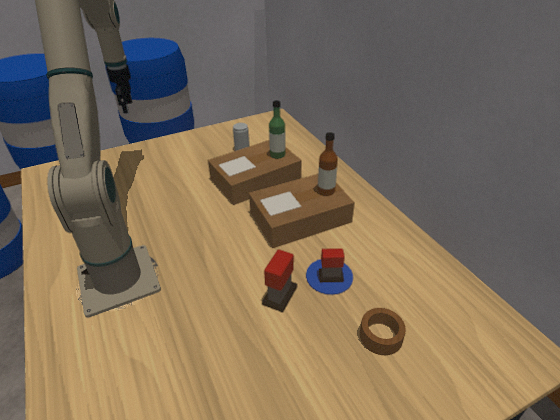

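Top view: the amber bottle is on the right carton (283,157), whose label is at (277,218). The small stamp is on the mat at (372,213), and the larger look-alike is at (370,268). Next I'll measure these.

```bash
cat > m.py <<'E'
from h import *
import pickle
D=pickle.load(open("d0.pkl","rb"))
def mask(img,kind):
    hsv=cv2.cvtColor(img,cv2.COLOR_RGB2HSV); H,S,V=[hsv[...,i].astype(int) for i in range(3)]
    if kind=="red": return ((H<6)|(H>172))&(S>170)&(V>70)
    if kind=="blue": return (H>100)&(H<125)&(S>150)&(V>60)
    if kind=="white": return (S<40)&(V>150)
def blobs(m,mn):
    n,l,s,c=cv2.connectedComponentsWithStats(m.astype(np.uint8))
    return [(l==i) for i in range(1,n) if s[i,4]>mn]
def rect(p):
    r=cv2.minAreaRect(p[:,:2].astype(np.float32)); return np.round(r[0],1),np.round(r[1],1),round(r[2],1)
E
python3 - <<'E'
from m import *
for k in("top","side"):
    d=D[k];o,r,P=pts(d); print(k,"cam",o.round(0))
    for c,mn in(("red",60),("blue",200),("white",200)):
        for b in blobs(mask(d["img"],c),mn):
            p=P[b]; p=p[d["depth"][b]>0]
            if not len(p): continue
            z=np.percentile(p[:,2],90); t=p[abs(p[:,2]-z)<10]
            v,u=np.where(b)
            print(c,"px",u.mean().round(),v.mean().round(),b.sum(),"z",np.percentile(p[:,2],[5,50,95]).round(),"rect",*rect(t), "planez",{zz:rect(plane(o,r,zz)[b]) for zz in ([106] if c=="red" else [6] if c=="blue" else [90])})
E
```

```text
top cam [ 456.    3. 1665.]
red px 373.0 213.0 212 z [ 98. 105. 112.] rect [ 559.4 -281.7] [30.6 56.4] 64.8 planez {106: (array([ 559.6, -280.9]), array([31.3, 56.8]), 64.4)}
red px 371.0 268.0 490 z [133. 140. 145.] rect [ 397.6 -273.5] [82.8 47.4] 37.8 planez {106: (array([ 396.9, -278.9]), array([86.1, 48.5]), 38.1)}
blue px 363.0 215.0 841 z [-1.  5. 11.] rect [ 561.6 -278.7] [125.1 125.9] 1.6 planez {6: (array([ 561.5, -278.3]), array([124.7, 125. ]), 1.5)}
white px 276.0 218.0 1096 z [84. 90. 96.] rect [538.7   0.7] [ 87.9 108.9] 87.8 planez {90: (array([538.7,   0.8]), array([ 87.9, 108.7]), 87.8)}
white px 183.0 230.0 1071 z [84. 90. 96.] rect [495.2 276.1] [107.1  88.1] 6.1 planez {90: (array([495. , 276.1]), array([106.8,  87.4]), 5.9)}
side cam [  69. -969.  948.]
red px 332.0 257.0 340 z [ 70. 104. 109.] rect [ 558.8 -290.4] [37.  58.7] 59.3 planez {106: (array([ 550.7, -303.5]), array([65. , 60.7]), 62.5)}
red px 280.0 266.0 625 z [ 98. 141. 144.] rect [ 396.3 -281.6] [83.8 48.9] 38.1 planez {106: (array([ 401. , -271.6]), array([127.4,  69.6]), 38.3)}
blue px 154.0 68.0
[... 624 characters left out ...]
 -336.] rect [-455.3 1233. ] [108.1   8.9] 86.5 planez {6: (array([-301.4,  570.2]), array([ 28.3, 245.6]), 1.1)}
blue px 11.0 255.0 703 z [-735. -652. -583.] rect [-487.6 1163.6] [216.7  40.9] 62.9 planez {6: (array([-280.9,  286.7]), array([246.3,  58.8]), 89.4)}
blue px 328.0 280.0 675 z [ 4.  7. 10.] rect [ 554.3 -286.6] [123.8 133.4] 48.8 planez {6: (array([ 554.6, -286. ]), array([122.8, 133.4]), 49.5)}
white px 236.0 166.0 366 z [88. 92. 95.] rect [494.4 276. ] [108.9  95.1] 4.6 planez {90: (array([495.6, 276.3]), array([107. ,  85.8]), 5.8)}
white px 280.0 203.0 535 z [89. 92. 95.] rect [538.5   0.6] [ 95.5 107.7] 87.9 planez {90: (array([539.1,   0.8]), array([ 87.3, 107.3]), 87.7)}
```

Emit:
{"api": "send_rows", "payload": {"series": [[70,[0.5,-0.6,0.05],[0,0,0]],[70,[0.6,-0.75,0],[0,0,0]],[70,[0.6,-0.75,0],[0,0,0]],[70,[0.6,-0.75,0],[0,0,0]],[70,[0.6,-0.75,0],[0,0,0]],[70,[0.6,-0.75,0],[0,0,0]],[70,[0.5,-0.8,0],[0,0,0]],[70,[0.2,-0.9,0],[0,0,0]]]}}

```text
clock: 1.15
eef_pos: [453.7, 253.7, 251.1]
tool_rot: [3.141, 0.001, 2.828]
force: [0.3, 0.5, -0.1]
width: 70.0
gripper_force: 0.0
```

Emit:
{"api": "send_rows", "payload": {"series": [[70,[0.1,-0.9,0],[0,0,0]],[70,[0.1,-0.9,0],[0,0,0]],[70,[0.1,-0.9,0],[0,0,0]],[70,[0.1,-0.9,0],[0,0,0]],[70,[0.1,-0.9,0],[0,0,0]],[70,[0.1,-0.9,0],[0,0,0]],[70,[0.1,-0.8,0],[0,0,0]],[70,[0,0,0],[0,0,0]]]}}

```text
clock: 2.15
eef_pos: [493.7, -121.4, 251.2]
tool_rot: [-3.139, 0.001, 2.821]
force: [0.8, 0.7, -0.1]
width: 70.5
gripper_force: 0.0
```

Emit:
{"api": "send_rows", "payload": {"series": [[70,[0.25,-0.6,0],[0,0,-0.5]],[70,[0.25,-0.6,0],[0,0,-0.5]],[70,[0.25,-0.6,0],[0,0,-0.5]],[70,[0.25,-0.6,0],[0,0,0]],[70,[0.1,-0.27,0],[0,0,0]],[70,[0,0,0],[0,0,0]],[70,[0,0,0],[0,0,0]]]}}

```text
clock: 3.02
eef_pos: [559.8, -274.4, 251.1]
tool_rot: [3.14, -0.002, 2.7]
force: [-0.8, 0.2, 0.5]
width: 70.2
gripper_force: 0.0
```

```bash
python3 - <<'E'
from m import *
d=get_image("wrist");save(d,"w1");o,r,P=pts(d)
s=sensors.read_state();print(s["eef_pos"],s["tool_rot"],"cam",o)
for c,z in(("red",106),("blue",6)):
  for b in blobs(mask(d["img"],c),300):
    p=P[b];p=p[d["depth"][b]>0];v,u=np.where(b)
    t=p[abs(p[:,2]-z)<6]
    print(c,u.mean(),v.mean(),b.sum(),np.percentile(p[:,2],[5,50,95]),len(t), rect(t) if len(t) else 0, rect(plane(o,r,z)[b]))
    if c=="blue":
      q=plane(o,r,z)[b][:,:2].astype(np.float32); print("circle",cv2.minEnclosingCircle(q))
E
```

```text
[ 559.90648528 -274.45118136  251.3116604 ] [ 3.14028743e+00 -1.13524762e-03  2.70004283e+00] cam [ 487.98250412 -239.67371696  376.68099526]
red 187.77937062937062 22.867657342657342 5720 [107.45925668 140.19254853 141.810777  ] 194 (array([ 429.2, -269.2]), array([69.6, 33. ]), 80.6) (array([ 411.3, -289.7]), array([111.5,  44.8]), 63.4)
red 268.3607188703466 202.24775353016688 3116 [ 87.64898762 105.6529332  106.88825186] 2853 (array([ 561.7, -284.2]), array([35.2, 60.6]), 64.6) (array([ 558.3, -282.5]), array([34.8, 66. ]), 64.7)
blue 278.7128774644372 166.95345645121037 8014 [4.64415831 5.87687695 7.12760785] 7974 (array([ 558.9, -276.3]), array([137.2, 131.1]), 56.3) (array([ 558.9, -276.3]), array([137. , 131.1]), 56.4)
circle ((561.2850952148438, -277.85540771484375), 68.84635925292969)
```

View pics/w1.png

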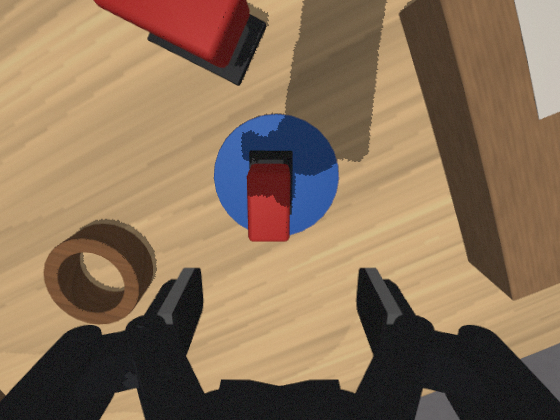

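Emit:
{"api": "send_rows", "payload": {"series": [[60,[0.02,-0.15,-0.5],[0,0,0]],[60,[0,0,-0.6],[0,0,0]],[60,[0,0,-0.6],[0,0,0]],[60,[0,0,-0.5],[0,0,0]],[60,[0,0,-0.3],[0,0,0]],[60,[0,0,-0.15],[0,0,0]],[60,[0,0,-0.1],[0,0,0]],[60,[0,0,0],[0,0,0]]]}}

```text
clock: 4.08
eef_pos: [561.4, -285.8, 86.7]
tool_rot: [3.142, 0.001, 2.698]
force: [-0.0, -0.2, -0.4]
width: 60.0
gripper_force: 0.0
```

```bash
python3 - <<'E'
from m import *
s=sensors.read_state();print(s["eef_pos"],s["force"])
d=get_image("wrist");save(d,"w2")
d=get_image("side");o,r,P=pts(d)
for b in blobs(mask(d["img"],"red"),60):
    p=P[b];p=p[d["depth"][b]>0];print(np.percentile(p[:,2],[5,50,95]),rect(p[abs(p[:,2]-106)<6]))
E
```

```text
[ 561.4442102  -285.78528484   86.70278573] [-0.04187147 -0.20990253 -0.40045415]
[ 93.2338907  140.48601566 144.52022511] (array([ 394.5, -302.8]), array([85.5, 39.3]), 4.4)
[ 71.70194654 102.22756972 108.34856704] (array([ 540.8, -281.4]), array([29.7, 18.9]), 69.8)
```

View pics/w2.png

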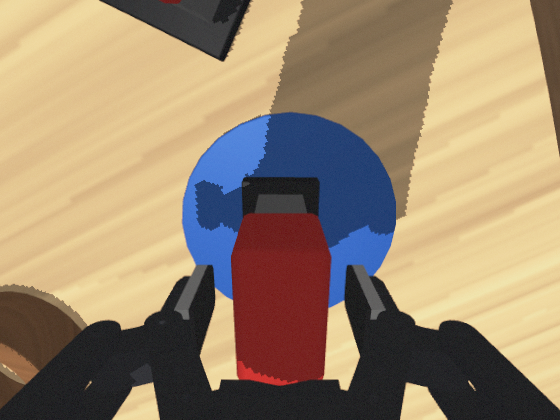

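The head (x≈281) sits centred between the pads (213 to 347), so I'm closing the gripper.

Emit:
{"api": "send_rows", "payload": {"series": [[45,[0,0,0],[0,0,0]],[38,[0,0,0],[0,0,0]],[30,[0,0,0],[0,0,0]],[30,[0,0,0],[0,0,0]],[30,[0,0,0],[0,0,0]]]}}

```text
clock: 4.8
eef_pos: [561.4, -285.7, 86.6]
tool_rot: [3.142, 0.0, 2.698]
force: [0.1, -0.3, 2.5]
width: 35.2
gripper_force: 60.9
```

Emit:
{"api": "send_rows", "payload": {"series": [[30,[0,0,0.1],[0,0,0]],[30,[0,0,0.4],[0,0,0]],[30,[0,0,0.6],[0,0,0]],[30,[0,0,0.7],[0,0,0]],[30,[0,0,0.5],[0,0,0]],[30,[0,0,0.2],[0,0,0]],[30,[0,0,0],[0,0,0]],[30,[0,0,0],[0,0,0]]]}}

```text
clock: 5.8
eef_pos: [560.2, -285.1, 234.5]
tool_rot: [3.142, -0.003, 2.698]
force: [-0.8, -0.4, -2.8]
width: 35.7
gripper_force: 60.6
```

```bash
python3 - <<'E'
from m import *
s=sensors.read_state();print(s["eef_pos"],s["force"],s["tool_rot"])
d=get_image("wrist");save(d,"w3")
for k,d in(("w",d),("top",get_image("top")),("side",get_image("side"))):
  o,r,P=pts(d)
  for c,z in(("red",255),("blue",6)):
    for b in blobs(mask(d["img"],c),60):
      p=P[b];p=p[d["depth"][b]>0]
      if not len(p): continue
      zz=np.percentile(p[:,2],95)
      if c=="blue" and not -5<np.median(p[:,2])<20: continue
      q=plane(o,r,6)[b][:,:2].astype(np.float32)
      print(k,c,np.percentile(p[:,2],[2,50,95,99]),rect(p[p[:,2]>zz-8]), cv2.minEnclosingCircle(q) if c=="blue" else "")
E
```

```text
[ 560.22907551 -285.13598021  234.50919028] [-0.83876476 -0.36362894 -2.76181302] [ 3.14151445 -0.00340844  2.69786932]
w red [ 89.34014694 139.68180431 141.6572467  142.20311327] (array([ 423.2, -283.3]), array([76.4, 27. ]), 63.3) 
w red [219.06751135 253.28066091 254.38657843 254.80466206] (array([ 560.1, -283.9]), array([35.8, 61. ]), 64.8) 
w blue [4.29763182 5.86955254 7.10984771 7.76852252] (array([ 553.8, -273.9]), array([137.6, 120.3]), 59.7) ((561.2571411132812, -278.0200500488281), 68.89647674560547)
top red [121.64129532 139.06525571 145.23167102 146.38397035] (array([ 422.5, -247.2]), array([20. , 43.6]), 63.4) 
top blue [ -2.95012238   5.02769269  12.09287122 271.24544111] (array([ 551.7, -259.3]), array([126.6,  89.7]), 25.6) ((559.7859497070312, -276.5837707519531), 64.14664459228516)
side red [213.60358376 246.41465015 256.02771092 257.59472494] (array([ 541. , -280.4]), array([32.4, 20.5]), 60.5) 
side red [214.44218353 238.19729493 272.84977795 307.66694426] (array([ 544.5, -346.9]), array([7.6, 1.3]), 64.7) 
side red [ 89.63911938 140.49824983 144.15750158 145.31026412] (array([ 396.6, -281.4]), array([83.4, 49. ]), 37.4) 
side blue [ 3.09251498  7.05308495 10.29468241 11.64946425] (array([ 562.6, -289.6]), array([137.9, 117.1]), 26.0) ((559.237060546875, -282.14605712890625), 68.01876831054688)
```

View pics/w3.png

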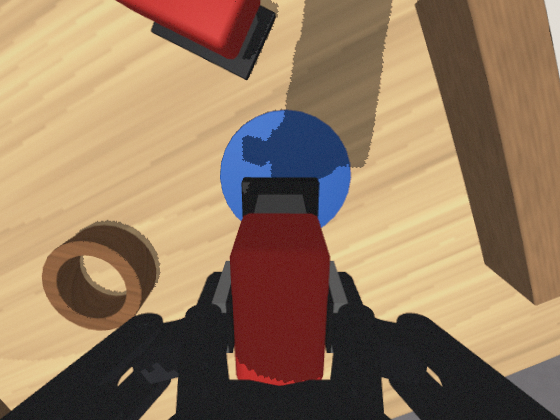

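Emit:
{"api": "send_rows", "payload": {"series": [[30,[-0.05,0.4,0],[0,0,0.6]],[30,[-0.05,0.8,0],[0,0,0.7]],[30,[-0.05,0.8,0],[0,0,0.7]],[30,[-0.05,0.8,0],[0,0,0.7]],[30,[-0.05,0.8,0],[0,0,0.7]],[30,[-0.05,0.7,0],[0,0,0.7]],[30,[-0.05,0.4,0],[0,0,0.54]],[30,[0,0.05,0],[0,0,0]]]}}

```text
clock: 6.95
eef_pos: [540.0, 0.6, 236.1]
tool_rot: [3.141, -0.001, 3.105]
force: [-0.9, 0.2, -3.6]
width: 35.3
gripper_force: 60.8
```

Emit:
{"api": "send_rows", "payload": {"series": [[30,[0,0,0],[0,0,0]],[30,[0,0,0],[0,0,0]]]}}

```text
clock: 7.2
eef_pos: [540.3, -2.9, 236.2]
tool_rot: [-3.14, 0.0, 3.1]
force: [-0.2, -1.3, -2.6]
width: 35.4
gripper_force: 60.8
```

```bash
cat > look.py <<'E'
from m import *
import sys
s=sensors.read_state();print(s["eef_pos"],s["force"],s["tool_rot"],np.degrees(s["tool_rot"][2])-180)
d=get_image("wrist");save(d,sys.argv[1])
for k,d in(("w",d),("side",get_image("side")),("top",get_image("top"))):
  o,r,P=pts(d)
  for c in("red","white"):
    for b in blobs(mask(d["img"],c),150):
      p=P[b];p=p[d["depth"][b]>0]
      if not len(p): continue
      zz=np.percentile(p[:,2],95)
      if c=="white" and not 80<np.median(p[:,2])<100: continue
      q=plane(o,r,90)[b] if c=="white" else p[p[:,2]>zz-8]
      print(k,c,np.percentile(p[:,2],[2,50,95]).round(1),rect(q),q[:,:2].min(0).round(1),q[:,:2].max(0).round(1))
E
python3 look.py w4
```

```text
[540.34450018  -2.85670668 236.24125678] [-0.21331673 -1.29940144 -2.64740241] [-3.14037446e+00  2.74981379e-05  3.09960950e+00] -2.4054575483279734
w red [220.6 255.1 256.1] (array([540.1,  -1.9]), array([35.9, 61.3]), 87.4) [509.2 -20.4] [570.7  16.7]
w white [89.1 90.5 91.6] (array([533.1, -17.1]), array([52.4, 97.4]), 87.6) [483.3 -44.9] [580.6  11. ]
w white [89.1 90.6 91.7] (array([578.1,  39.2]), array([37.5, 12.8]), 0.7) [559.3  32.7] [596.8  45.5]
side red [ 89.4 140.8 144.1] (array([ 396.4, -281.5]), array([83.4, 47.9]), 38.8) [ 352.8 -323.5] [ 439.8 -239.4]
side white [87.9 91.6 94.9] (array([495.9, 276. ]), array([106.5,  88. ]), 6.8) [438.3 230.3] [551.7 325.8]
side white [88.1 91.6 94.6] (array([574.6,  -4.1]), array([94.9, 49.4]), 71.9) [536.6 -44. ] [593.6  43.2]
top red [129.3 139.7 145.5] (array([ 397.5, -273.3]), array([81.5, 47.2]), 38.0) [ 354.7 -312.6] [ 439.1 -234.8]
top white [82.  89.8 95.5] (array([494.7, 276.3]), array([107.8,  88.4]), 6.3) [437.9 228.7] [551.9 323.8]
```

View pics/w4.png

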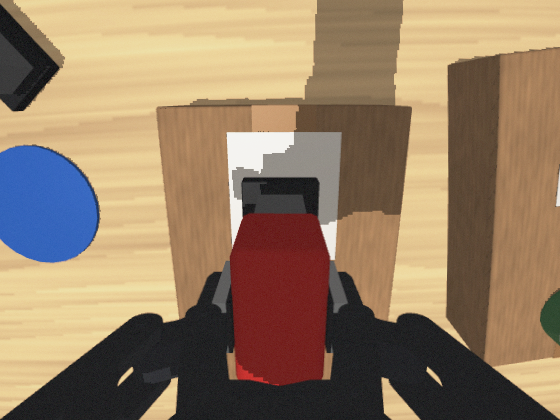

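Wrist view: label edges are at x≈227 and x≈341 with the near edge at row 132. The stamp hangs square over it, and the mat is at lower left. I'll refine the label edges and the mat centre.

```bash
python3 - <<'E'
from m import *
d=get_image("wrist");o,r,P=pts(d);Q=plane(o,r,90)[...,:2]
hsv=cv2.cvtColor(d["img"],cv2.COLOR_RGB2HSV);m=((hsv[...,1]<60)&(hsv[...,2]>90)&(abs(P[...,2]-90)<5)).astype(np.uint8)
def run(v):
    u=np.where(m[v,200:380])[0]+200; return u.min()-.5,u.max()+.5
def W(u,v): return cv2.remap(Q.astype(np.float32),np.array([[u]],np.float32),np.array([[v]],np.float32),1)[0,0]
L=np.array([W(run(v)[0],v) for v in range(138,205)]);R=np.array([W(run(v)[1],v) for v in range(138,205)])
T=np.array([W(u,np.where(m[100:170,u])[0].min()+99.5) for u in range(235,335)])
for n,E in(("L",L),("R",R),("T",T)):
    l=cv2.fitLine(E.astype(np.float32),cv2.DIST_HUBER,0,.01,.01).ravel();print(n,np.degrees(np.arctan2(l[1],l[0]))%180,l[2:],)
    E_=l
    globals()["f"+n]=l
a=np.mean([np.degrees(np.arctan2(f[1],f[0])+np.pi/2)%180-90 for f in(fL,fR)]);a=np.radians(a)
ex=np.array([np.cos(a),np.sin(a)]);ey=np.array([-ex[1],ex[0]])
yl,yr=fL[2:]@ey,fR[2:]@ey;xt=fT[2:]@ex
print("ang",np.degrees(a),"width",yr-yl,"centre",ex*(xt+55)+ey*(yl+yr)/2)
top=D["top"]
b=[b for b in blobs(mask(d["img"],"blue"),300)]
o,r,P=pts(d);
for x in b:
    c=max(cv2.findContours(x.astype(np.uint8),0,1)[0],key=len)[:,0];c=c[(c[:,0]>2)]
    q=plane(o,r,6)[c[:,1],c[:,0],:2]
    A=np.c_[2*q,np.ones(len(q))];s=np.linalg.lstsq(A,(q**2).sum(1),rcond=None)[0];print("mat",s[:2],np.sqrt(s[2]+s[:2]@s[:2]))
s=sensors.read_state();print(s["eef_pos"],s["force"],s["tool_rot"],np.degrees(s["tool_rot"][2])-180)
E
```

```text
L 177.55621 [515.0302  -42.74438]
R 177.81 [512.31714   47.897285]
T 87.7622 [484.76978     5.3575225]
ang -2.316898 width 90.457886 centre [539.65967     1.5250702]
mat [ 561.4587569  -275.54515436] 68.63939736148572
[540.26537838  -1.65261965 236.29996047] [ 0.41905009  0.15436878 -2.51519056] [-3.14129783e+00 -2.99655327e-08  3.10118534e+00] -2.3151685662802493
```

Emit:
{"api": "send_rows", "payload": {"series": [[30,[-0.01,0.035,-0.2],[0,0,0]],[30,[0,0,-0.3],[0,0,0]],[30,[0,0,-0.3],[0,0,0]],[30,[0,0,-0.15],[0,0,0]],[30,[0,0,-0.07],[0,0,0]],[30,[0,0,0],[0,0,0]],[30,[0,0,0],[0,0,0]],[30,[0,0,0],[0,0,0]]]}}

```text
clock: 8.4
eef_pos: [539.9, 1.4, 175.6]
tool_rot: [3.141, 0.001, 3.103]
force: [-0.6, -0.8, -2.1]
width: 35.0
gripper_force: 60.8
```

Emit:
{"api": "send_rows", "payload": {"series": [[30,[0,-0.01,-0.03],[0,0,0]],[30,[0,0,-0.03],[0,0,0]],[30,[0,0,0],[0,0,0]],[30,[0,0,0],[0,0,0]]]}}

```text
clock: 8.9
eef_pos: [539.6, 0.8, 171.5]
tool_rot: [3.142, -0.0, 3.103]
force: [-0.6, -0.3, -3.3]
width: 35.2
gripper_force: 60.8
```

```bash
python3 look.py w5; python3 -c "
from h import *
for i in range(6):
    get_image('wrist');s=sensors.read_state();print(s['eef_pos'],s['force'])"
```

```text
[539.57769128   0.78436074 171.48511441] [-0.5640806  -0.32583186 -3.25944788] [ 3.14156775e+00 -1.36977777e-04  3.10276891e+00] -2.2244364628906794
w red [155.8 190.3 191.4] (array([540.1,   1.7]), array([35.7, 62.2]), 87.8) [508.4 -16.7] [571.2  20.1]
w white [89.2 90.5 91.5] (array([528.1,   2. ]), array([90.2, 86.3]), 87.8) [483.3 -44.5] [572.9  47.9]
side red [ 88.8 140.6 144.3] (array([ 396.5, -281.1]), array([83.7, 48.4]), 38.6) [ 351.  -321.5] [ 441. -241.]
side white [87.8 91.7 94.8] (array([495.5, 275.9]), array([107.1,  86. ]), 5.5) [439.3 228.6] [551.7 322.7]
top red [129.7 139.8 146.1] (array([ 397.4, -273.4]), array([81.3, 47. ]), 37.6) [ 357.1 -312.6] [ 439.1 -234.7]
top white [82.  89.8 95.5] (array([494.7, 276.3]), array([107.8,  88.4]), 6.3) [437.9 228.7] [551.9 323.8]
[539.59483962   0.77492864 171.51632354] [-0.10480461 -0.5897404  -3.30397351]
[539.60923272   0.79963463 171.54359084] [ 0.05420543 -0.36224477 -3.12781654]
[539.62004541   0.77533541 171.54777931] [ 0.05011227 -0.56144835 -3.25071706]
[539.61823679   0.79754247 171.53451362] [ 0.45881542 -0.39424752 -2.21145953]
[539.6015042    0.76505097 171.53165336] [ 0.60756574 -0.5063936  -3.10511482]
[539.6042559    0.77269644 171.50983987] [ 0.27480009 -0.71004125 -3.07193032]
```

View pics/w5.png

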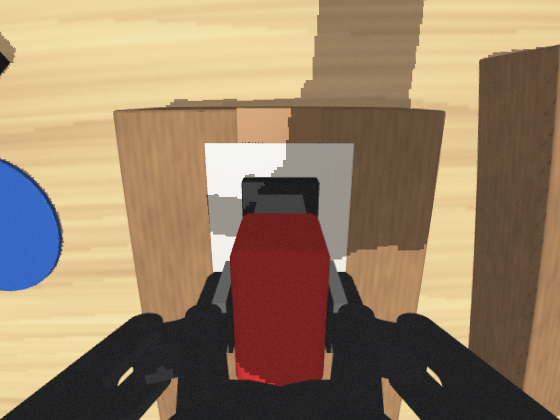

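The foot (242–319) is centred on the label (about 209–350), so I'm pressing down.

Emit:
{"api": "send_rows", "payload": {"series": [[30,[0,0,-0.03],[0,0,0]],[30,[0,0,-0.05],[0,0,0]],[30,[0,0,-0.05],[0,0,0]],[30,[0,0,-0.05],[0,0,0]],[30,[0,0,-0.05],[0,0,0]],[30,[0,0,0],[0,0,0]],[30,[0,0,0],[0,0,0]]]}}

```text
clock: 10.22
eef_pos: [539.8, 0.9, 158.7]
tool_rot: [3.141, 0.001, 3.103]
force: [-4.2, 0.9, 9.7]
width: 35.2
gripper_force: 62.5
```

Emit:
{"api": "send_rows", "payload": {"series": [[30,[0,0,-0.03],[0,0,0]],[30,[0,0,-0.03],[0,0,0]],[30,[0,0,-0.03],[0,0,0]],[30,[0,0,0],[0,0,0]],[30,[0,0,0],[0,0,0]]]}}

```text
clock: 10.85
eef_pos: [539.9, 1.0, 155.5]
tool_rot: [3.141, 0.002, 3.103]
force: [-8.2, 1.8, 29.0]
width: 35.6
gripper_force: 65.0
```

Emit:
{"api": "send_rows", "payload": {"series": [[30,[0,0,0],[0,0,0]],[30,[0,0,0],[0,0,0]],[30,[0,0,0.08],[0,0,0]],[30,[0,0,0.1],[0,0,0]],[30,[0,0,0.1],[0,0,0]],[30,[0,0,0.2],[0,0,0]],[30,[0,0,0.4],[0,0,0]],[30,[0,0,0.5],[0,0,0]]]}}

```text
clock: 11.85
eef_pos: [538.9, 0.7, 235.1]
tool_rot: [-3.141, -0.002, 3.103]
force: [-0.1, 0.5, -2.7]
width: 35.2
gripper_force: 61.7
```

Emit:
{"api": "send_rows", "payload": {"series": [[30,[0,0,0.1],[0,0,0]],[30,[0,0,0],[0,0,0]],[30,[0,0,0],[0,0,0]]]}}

```text
clock: 12.22
eef_pos: [538.7, 0.8, 239.8]
tool_rot: [-3.141, -0.003, 3.103]
force: [-0.4, 0.8, -3.0]
width: 35.5
gripper_force: 62.0
```

```bash
python3 look.py w6
```

```text
[538.72868565   0.75577431 239.82903307] [-0.44453149  0.76917467 -3.03063328] [-3.14137020e+00 -2.53509914e-03  3.10283134e+00] -2.22085941393172
w red [224.3 258.6 259.7] (array([539. ,   1.7]), array([35.6, 62. ]), 87.9) [507.7 -16.8] [570.   20.5]
w white [89.1 90.5 91.6] (array([501., 233.]), array([110.2,  10.3]), 11.4) [446. 227.] [554.8 249. ]
w white [89.  90.5 91.6] (array([537.6, -14.3]), array([ 58.5, 105.2]), 87.6) [484.  -44.9] [588.9  17. ]
w white [89.3 90.6 91.7] (array([574.2,  40.9]), array([30.2,  9.5]), 0.6) [559.1  36.1] [589.3  45.6]
side red [ 89.8 140.7 144.3] (array([ 396.6, -280.9]), array([83.6, 48.5]), 37.7) [ 352.6 -322.7] [ 440.1 -239.4]
side white [87.9 91.8 94.9] (array([495.6, 276.3]), array([107.3,  85.8]), 5.8) [438.3 228.6] [551.7 322.7]
side white [88.3 91.4 94.2] (array([539.2,   0.6]), array([ 88. , 107.2]), 87.4) [484.1 -44. ] [593.6  43.2]
top red [130.9 139.9 144.9] (array([ 397.6, -273.3]), array([83.4, 47.1]), 39.2) [ 354.7 -312.4] [ 439.  -235.2]
top white [82.4 89.6 96. ] (array([494.7, 276.3]), array([107.8,  88.4]), 6.3) [437.9 228.7] [551.9 323.8]
```

View pics/w6.png

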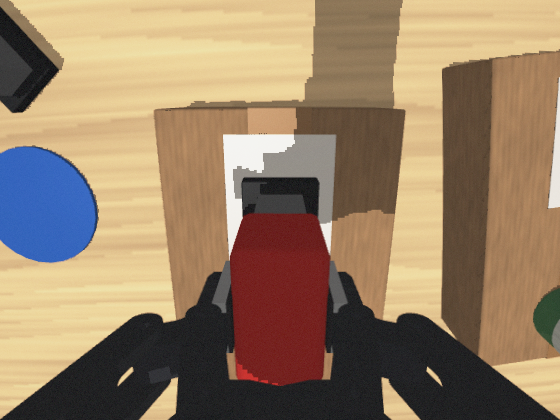

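Emit:
{"api": "send_rows", "payload": {"series": [[30,[0.05,-0.4,0],[0,0,-0.6]],[30,[0.05,-0.8,0],[0,0,-0.7]],[30,[0.05,-0.8,0],[0,0,-0.7]],[30,[0.05,-0.8,0],[0,0,-0.7]],[30,[0.05,-0.8,0],[0,0,-0.7]],[30,[0.05,-0.7,0],[0,0,-0.7]],[30,[0.05,-0.3,0],[0,0,-0.54]],[30,[0.03,-0.06,0],[0,0,0]]]}}

```text
clock: 13.38
eef_pos: [561.8, -280.4, 240.6]
tool_rot: [-3.141, -0.001, 2.695]
force: [0.3, -0.8, -2.6]
width: 35.4
gripper_force: 61.7
```

Emit:
{"api": "send_rows", "payload": {"series": [[30,[0,0,-0.2],[0,0,0]],[30,[0,0,-0.4],[0,0,0]],[30,[0,0,-0.5],[0,0,0]],[30,[0,0,-0.5],[0,0,0]],[30,[0,0,-0.4],[0,0,0]],[30,[0,0,-0.2],[0,0,0]],[30,[0,0,0],[0,0,0]],[30,[0,0,0],[0,0,0]]]}}

```text
clock: 14.38
eef_pos: [563.2, -278.7, 110.0]
tool_rot: [3.141, 0.002, 2.698]
force: [-0.0, -0.0, -3.5]
width: 34.9
gripper_force: 61.7
```

```bash
cat > mat.py <<'E'
from m import *
s=sensors.read_state();print(s["eef_pos"],s["force"],s["tool_rot"])
for k in("wrist","side"):
  d=get_image(k);save(d,k+"_m%d"%(s["clock"]*10));o,r,P=pts(d)
  for x in blobs(mask(d["img"],"blue")&(abs(P[...,2]-6)<8),200):
    c=max(cv2.findContours(x.astype(np.uint8),0,1)[0],key=len)[:,0];q=plane(o,r,6)[c[:,1],c[:,0],:2]
    g=np.array([561.4,-278.])
    for _ in range(6):
        w=q[abs(np.linalg.norm(q-g,axis=1)-70)<4]
        S=np.linalg.lstsq(np.c_[2*w,np.ones(len(w))],(w**2).sum(1),rcond=None)[0];g=S[:2]
    print(k,"mat",g,np.sqrt(S[2]+g@g),len(w))
  for b in blobs(mask(d["img"],"red"),100):
    p=P[b];p=p[d["depth"][b]>0];z=np.percentile(p[:,2],95);print(k,"red",z,rect(p[p[:,2]>z-8]))
E
python3 mat.py
```

```text
[ 563.17982033 -278.73915172  110.02962718] [-0.0316999  -0.03589247 -3.49178144] [3.14140544e+00 1.67002530e-03 2.69847777e+00]
wrist mat [ 561.03846426 -277.62479441] 68.29756989061899 408
wrist red 114.11948552831895 (array([ 443.2, -271.1]), array([12.4,  2.6]), 61.8)
wrist red 129.8463264373545 (array([ 563.2, -277.8]), array([35.7, 61.6]), 65.2)
side mat [ 558.96522867 -281.5585632 ] 66.75119881820895 50
side red 144.08583184925055 (array([ 396.1, -280.9]), array([86.3, 48.9]), 37.4)
```

Emit:
{"api": "send_rows", "payload": {"series": [[30,[-0.03,0,-0.12],[0,0,0]],[30,[0,0,-0.12],[0,0,0]],[30,[0,0,-0.08],[0,0,0]],[30,[0,0,-0.04],[0,0,0]],[30,[0,0,-0.01],[0,0,0]],[30,[0,0,0],[0,0,0]],[30,[0,0,0],[0,0,0]]]}}

```text
clock: 15.35
eef_pos: [560.7, -278.9, 87.0]
tool_rot: [3.142, 0.0, 2.698]
force: [0.0, -0.5, -2.9]
width: 35.1
gripper_force: 61.8
```

Emit:
{"api": "send_rows", "payload": {"series": [[30,[0.005,0,-0.005],[0,0,0]],[30,[0,0,0],[0,0,0]],[30,[0,0,0],[0,0,0]]]}}

```text
clock: 15.72
eef_pos: [560.9, -278.9, 86.8]
tool_rot: [-3.142, 0.0, 2.698]
force: [-2.0, 0.7, -0.2]
width: 35.4
gripper_force: 62.1
```

Emit:
{"api": "send_rows", "payload": {"series": [[37,[0,0,0],[0,0,0]],[40,[0,0,0],[0,0,0]],[46,[0,0,0],[0,0,0]],[60,[0,0,0],[0,0,0]],[60,[0,0,0],[0,0,0]]]}}

```text
clock: 16.35
eef_pos: [560.9, -278.8, 86.6]
tool_rot: [3.142, 0.0, 2.698]
force: [0.7, -1.0, -0.1]
width: 59.7
gripper_force: 0.0
```

Emit:
{"api": "send_rows", "payload": {"series": [[60,[0,0,0.2],[0,0,0]],[60,[0,0,0.5],[0,0,0]],[60,[0,0,0.8],[0,0,0]],[60,[0,0,0.8],[0,0,0]],[60,[0,0,0.4],[0,0,0]],[60,[0,0,0],[0,0,0]],[60,[0,0,0],[0,0,0]]]}}

```text
clock: 17.23
eef_pos: [560.3, -278.5, 248.0]
tool_rot: [3.142, -0.001, 2.698]
force: [0.2, -1.2, -0.2]
width: 60.2
gripper_force: 0.0
```

```bash
python3 mat.py; ls pics
```

```text
[ 560.29310281 -278.47864517  248.01421416] [ 0.22713792 -1.2461119  -0.24486747] [ 3.14151233e+00 -1.39225091e-03  2.69786661e+00]
wrist mat [ 561.03895772 -277.69621546] 68.01379474575585 305
wrist red 141.74046593314426 (array([ 418.5, -285.7]), array([90.5, 33.3]), 63.4)
wrist red 106.88453944675959 (array([ 560.8, -277.3]), array([35. , 59.8]), 64.4)
side mat [ 558.89117971 -281.50488399] 66.76703751048653 49
side red 109.0890292440522 (array([ 557.7, -284.3]), array([33.2, 57. ]), 60.4)
side red 143.93989040381183 (array([ 396.1, -280.4]), array([85.1, 49.5]), 37.6)
side0.png
side_m143.png
side_m172.png
top0.png
w1.png
w2.png
w3.png
w4.png
w5.png
w6.png
wrist0.png
wrist_m143.png
wrist_m172.png
```

The stamp reads (560.8, -277.3) against the mat centre (561.0, -277.7), with its head up at z≈106. I'll take a last look at the whole scene.

View pics/side_m172.png

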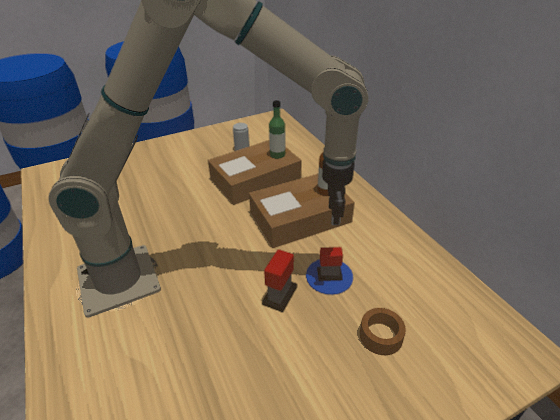

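The side view shows the stamp upright in the middle of its mat at (331,265). The large stamp, the tape and the bottles are where they were, and the gripper is clear above.

```bash
python3 -c "
from h import *
print(ctrl.finish_job())"
```

```text
the job is handed in; nothing more can be done
None
```

The small stamp was pressed to its stop (29 N at the wrist), centred and square, on the amber bottle's carton label, though no print mark showed in the pictures; it now stands upright within about 1 mm of its mat's centre with its head up, and the job is handed in.

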